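# Park the clamp, then try, free and hold the spares drawer

## Task

Stand the loose red clamp upright in the empty, white-framed slot of the blue sorting block, all the way down, and let go of it. Then tug the handle of the spares drawer before you touch its yellow release: if the drawer is caught, press the release fully down to free it. Pull the self-closing drawer fully out and finish holding it there by the handle for the nurse, without disturbing the parked clamps, the mug, the dish or the bottle.

Things in the scene. Friction and masses are not known exactly. Their poses are not given: they have to be found in the camera images.
- clamp: the loose red slide clamp, a flat block 12 (its x) by 24 (its y) by 58 mm tall with a keyhole window near the top, 18 to 35 g; stands free on end on the counter; origin at the centre of its underside, z up its length
- free_slot: white frame, 44 by 28 mm outside, painted round the mouth of the one empty slot of the blue block; origin at the centre of the slot's mouth, 40 mm above the counter; the slot is 15 mm (along this frame's x) by 27 mm (along its y), chamfered, 30 mm deep with a flat floor 10 mm above the counter; a seated clamp stands 28 mm out of it
- sorter: blue acrylic sorting block fixed to the counter, 62 (x) by 134 (y) by 40 mm tall; origin at the centre of its underside; three slots in a row along its y, 42 mm apart, the middle one over the origin; two of them hold parked clamps
- parked_a: a red clamp like the loose one, parked upright in one slot of the blue block (origin at the centre of its underside, 10 mm above the counter); not to be disturbed
- parked_b: the other red clamp parked upright in the blue block, same size and origin; not to be disturbed
- cabinet: grey spares cabinet fixed to the counter, 170 (x) by 150 (y) by 80 mm tall, with one white-fronted drawer; origin at the centre of its underside; the drawer slides out along the cabinet's -x, roughly towards the robot
- drawer: the white-fronted drawer with its dark steel bar handle: a round level bar 12 mm thick and 100 mm long along its y between two end posts; origin at the middle of the bar, 64 mm above the counter, 62 mm out from the cabinet's body at -x, with a 44 mm clear gap between bar and drawer front; axes parallel to the cabinet's; it all moves with the drawer
- drawer_out (a joint): how far the drawer is out, m: 0 shut, 0.080 fully out. A spring always pulls it shut: about 3 N when shut, 6 N fully out. A hidden catch inside may or may not hold it. When caught, it comes out about 6 mm (free play) and then stops dead, however hard it is pulled; when not caught it runs straight out
- release_top (a point): centre of the top face of the yellow release plunger, 22 mm across, on top of the cabinet, 30 mm in front of the cabinet's centre (towards its -x); stands 15 mm over the cabinet's top (95 mm above the counter) in a dark collar 3 mm high; pressing it fully down frees the drawer
- release (a joint): how far the release is pressed, m: 0 up, 0.010 fully down. It moves against about 4 to 6 N of friction and stays where it is left; it looks the same at the start whether the drawer is caught or not
- mug: heavy white ceramic mug holding steel forceps, 84 mm across and 95 mm tall, forceps to 156 mm; origin at the centre of its underside; bystander
- dish: stainless kidney dish about 195 by 125 by 38 mm tall; origin near its middle on the underside; bystander
- bottle: clear bottle with a blue cap, 64 mm across, 160 mm tall; origin at the centre of its underside; bystander
Mind the look-alikes: they are no part of the job. What is shaped like the clamp but green or grey is not meant.

How it is judged (in metres and radians):
On the way, in this order (a step that is already met when the one before it is completed fails the run):
1. the loose clamp stands fully down in the white-framed slot and is let go (horizontal distance between clamp and free_slot below 0.008 m and z of clamp in the frame of free_slot below -0.026 m and angle between clamp's own z axis and vertical below 0.2 rad and contact force between the fingers and clamp below 0.3 N), for 0.2 s.
2. the drawer is tugged (out past 2.5 mm, within its free play) while the release is still up (value of joint drawer_out above 0.0025 m and value of joint release below 0.002 m), for 0.1 s.
3. the drawer is pulled out (value of joint drawer_out above 0.066 m), for 0.2 s.
At the end, for the whole second after the job is handed in: the clamp, untouched, stands in the framed slot (8 mm of centre, 4 mm of the floor, 0.2 rad of upright); the drawer is over 66 of its 80 mm out, still, and held by the fingers on the handle with over 1.5 N; the release is either up (under 2 mm) or fully pressed (over 7.5 mm) (all of step 1 and value of joint drawer_out above 0.066 m and contact force between the fingers and drawer above 1.5 N and velocity of joint drawer_out between -0.01 and 0.01 m/s and (value of joint release below 0.002 m or value of joint release above 0.0075 m)); the arm keeps its last pose, push and grip.
It fails at once if a parked clamp is disturbed (over 12 mm) (distance of any of parked_a, parked_b from where it was at the start of the episode above 0.012 m).
It fails at once if the mug, the dish or the bottle is pushed over 30 mm or tipped (distance of any of mug, dish, bottle from where it was at the start of the episode above 0.03 m or angle between any of mug, dish, bottle's own z axis and vertical above 0.4 rad).
It also fails if it takes over 72 s, if anything falls off the work surface, if the arm or the gripper's body presses on something with over 40 N, if the wrist force passes 120 N, or if a joint passes its speed limit or range.

## Robot

A 6-joint arm with a two-finger parallel gripper is mounted at the origin on the work surface. World frame = base frame: x ahead of the robot, y to its left, z up, the work surface at z = 0. Lengths are in m, angles in degrees, forces in N, time in s.
With the tool pointing down it reaches from about 0.35 to 0.875 m from the base axis. Payload 4.2 kg.
Tool frame: the origin (TCP) lies between the finger pads; the fingertips stand 14 mm ahead of it and the grasp point (between the pads) lies 5 mm behind it; z points along the fingers, y is the line along which they close (so a half turn about z gives the same grasp; the last joint's range is limited). The gripper opens to 87 mm and grips with 3 to 60 N. Pads are 19 mm wide; open, the fingers measure 117 mm over their backs; the gripper's body (75 mm by 190 mm) begins 51 mm behind the grasp point.
Start: joints at [-56.115, 22.042, 0.453, 0, -68.411, -14.817], TCP at [0.204, -0.591, 0.237] pointing down, gripper open.
Joint ranges: [-179.83, 179.83], [-69.29, 118.12], [-61.27, 80.66], [-181.25, 117.63], [-171.15, -9.14], [-177.46, 177.46]. Speed limits (degrees/s): [159.86, 159.86, 180, 180, 180, 180].

## Interface

Orientations are given as a 3x3 rotation matrix whose columns are the frame's x, y, z axes.
In Python, from station import * gives the robot as it stands. The module is installed in compiled form; this text tells all that it offers.
- The arm moves only by the tool play_rows, never from a script. Its argument "steps" is a list of rows, each an object of numbers: "ax", "ay", "az": the turn, a rotation vector about the tool's x, y, z in degrees; "dx", "dy", "dz": the shift along the tool's x, y, z in mm; "claw": the finger opening in mm, from 0 to 87. A call has 1 to 20 rows; each row shifts and turns the commanded pose from where the row before left it, along the tool's axes as they then stand; what a row does not reach is not made up. A row lasts 1/10 s, in which the tool goes at most 50 mm and 8.59 degrees, less where a joint would pass 70% of its speed; a pose out of reach is approached as far as the arm can. A call with a gripper value outside its range is refused whole. The fingers move at their own pace and stop on an object; the grip force is fixed at half the most. Time passes only in rows, so rows that do not move let the fingers close. It gives the time, the measured TCP pose, the force, the opening and the grip force at its end, in the units of the state.
- sense(): the state, without advancing time (a new reading comes with each control period).
- capture(name): name is "scene" or "top"; returns a dict with "frame" (384x512x3 uint8, blue, green, red), "range_z" (384x512 float32, m along the optical axis (not along the pixel's ray), 0 where there is no reading), "fx", "fy", "cx", "cy" (pixels), "xyz" and "rotation" of the camera in the world. Camera axes: x right, y down, z forward; pixel columns grow to the right and rows downward; lengths in m; the calibration is good to about 2 mm. A picture is of the moment at which its call begins.
- finish_job(): hands the job in; it is judged then, once.
The state is a dict: "time_s": time; "joints": joint angles; "joint_velocities": joint speeds; "effort": joint torques, N m; "tcp_pos": TCP position; "ee_rot": TCP orientation; "wrist_force": force on the tool from outside, world axes, zero at the start; "moment": the same for the moment, N m; "gripper_width": opening from 0.0 (shut) to 1.0 (fully open); "gripper_force": force on a finger pad.
Only numpy, scipy, OpenCV 4.12 (cv2) and the standard library are available. Lean on these libraries where they do the work, as an engineer would, in place of code of your own. Each camera call takes 0.05 s, during which the arm holds its last target. There are 200 camera calls.

## Working session

There is one attempt and no reset: what is moved stays moved. The work goes in short steps, Python scripts to look and compute and a tool call to move; the robot and the scene stay as the last step left them, time stands still between calls to the robot, and variables do not carry over. Pictures are saved under pics/ and viewed, at most 10 in all, crops included, and the job is handed in when it is done.

Besides the shell and the picture viewer there is one more tool, called after "Request:" as name([rows], argument=value, ...), one row to a line, values as JSON. play_rows: Moves the arm, as the interface text tells. Its arguments: {"type":"object","properties":{"steps":{"type":"array"}},"required":["steps"]}

```bash
mkdir -p pics; cat > h.py <<'E'
from station import *
import numpy as np, cv2
def cloud(c):
    v,u=np.mgrid[:384,:512]; z=c["range_z"]
    p=np.stack([(u-c["cx"])/c["fx"]*z,(v-c["cy"])/c["fy"]*z,z],-1)
    return p@np.array(c["rotation"]).T+np.array(c["xyz"])
def ray(c,u,v,h):
    d=np.array(c["rotation"])@np.array([(u-c["cx"])/c["fx"],(v-c["cy"])/c["fy"],1]); o=np.array(c["xyz"])
    return o+d*(h-o[2])/d[2]
E
python3 - <<'E'
from h import *
for n in("scene","top"):
    c=capture(n); cv2.imwrite(f"pics/{n}0.png",c["frame"]); np.save(n+"0.npy",c,allow_pickle=True)
    print(n,c["xyz"],np.round(c["rotation"],3).tolist(),c["fx"],c["cx"],c["cy"])
s=sense();print(s["tcp_pos"],np.round(s["ee_rot"],3).tolist(),s["time_s"],s["gripper_width"])
E
```

```text
scene [ 1.18261827 -0.42743745  1.04685173] [[0.647, 0.614, -0.452], [0.762, -0.513, 0.394], [0.009, -0.6, -0.8]] 428.11340377283784 256.6600815866287 187.25307988855337
top [0.44321523 0.0501209  1.49801412] [[0.016, -0.991, 0.131], [-1.0, -0.017, -0.008], [0.01, -0.131, -0.991]] 439.74313337094736 254.03487328348163 193.09567733433957
[ 0.20404986 -0.59022732  0.23559795] [[-0.945, -0.327, -0.001], [-0.327, 0.945, 0.002], [0.0, 0.002, -1.0]] 0.1 1.0021315065671812
```

View pics/scene0.png

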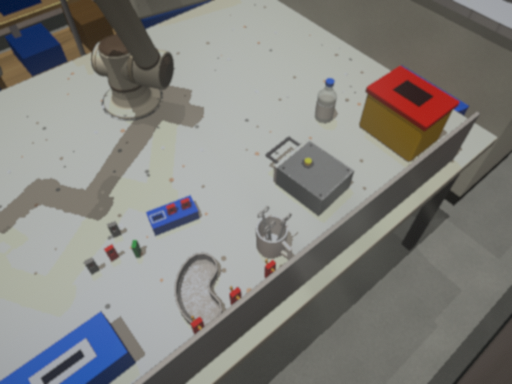

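View pics/top0.png

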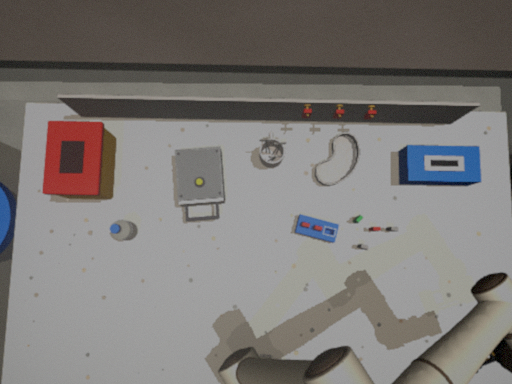

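The scene view shows the blue block near (173,214), with its white-framed slot at (157,217). The cabinet is near (313,177), with the yellow release at (308,161) and the handle at (284,151).

Clamp candidates in the scene view:
- red standing at (111,252)
- parked red at (171,208) and (186,202)
- red on the wall at (197,324), (235,295) and (270,267)
- green at (137,248)
- grey at (114,229) and (92,265)

I choose the red one at (111,252), which is at about (375,229) in the top view. I'll check it in a close crop.

```bash
python3 - <<'E'
from h import *
s=np.load("scene0.npy",allow_pickle=True).item(); t=np.load("top0.npy",allow_pickle=True).item()
a=cv2.resize(s["frame"][185:285,75:210],None,fx=5.5,fy=5.5,interpolation=cv2.INTER_CUBIC)[:, :740]
b=cv2.resize(t["frame"][205:255,285:405],(740,308),interpolation=cv2.INTER_CUBIC)
cv2.imwrite("pics/crop.png",cv2.resize(np.vstack([a,b]),None,fx=.69,fy=.69))
def report(c,name,m):
    P=cloud(c); n,l,st,ce=cv2.connectedComponentsWithStats(m.astype(np.uint8))
    for i in range(1,n):
        if st[i,4]>=6:
            q=P[(l==i)&(c["range_z"]>0)]
            if len(q): print(name,st[i].tolist(),ce[i].round(1),np.median(q,0).round(3),"min",q.min(0).round(3),"max",q.max(0).round(3))
for n,c in(("S",s),("T",t)):
    H=cv2.cvtColor(c["frame"],cv2.COLOR_BGR2HSV).astype(int); h,S,V=H[...,0],H[...,1],H[...,2]
    report(c,n+"red",((h<8)|(h>172))&(S>130)&(V>70))
    report(c,n+"blue",(h>105)&(h<130)&(S>130)&(V>60))
    report(c,n+"yel",(h>22)&(h<35)&(S>130)&(V>90))
E
```

```text
Sred [367, 66, 91, 64, 2580] [411.9  97.9] [0.737 0.574 0.174] min [ 0.36   0.511 -0.204] max [0.837 1.15  0.182]
Sred [181, 199, 8, 5, 23] [184.5 200.9] [ 0.536 -0.129  0.066] min [ 0.53  -0.14   0.062] max [ 0.541 -0.119  0.071]
Sred [167, 204, 8, 5, 25] [170.4 206.2] [ 0.525 -0.171  0.067] min [ 0.518 -0.179  0.064] max [ 0.532 -0.161  0.071]
Sred [105, 246, 8, 6, 27] [108.8 248.1] [ 0.526 -0.364  0.057] min [ 0.521 -0.372  0.052] max [ 0.531 -0.355  0.06 ]
Sred [266, 261, 9, 14, 74] [269.5 266.6] [ 0.88  -0.122  0.186] min [ 0.872 -0.132  0.158] max [ 0.884 -0.108  0.191]
Sred [230, 288, 10, 13, 67] [234.5 293.3] [ 0.88  -0.221  0.187] min [ 0.867 -0.232  0.158] max [ 0.884 -0.209  0.191]
Sred [191, 318, 11, 11, 71] [196.2 322.5] [ 0.879 -0.32   0.187] min [ 0.872 -0.331  0.179] max [ 0.884 -0.308  0.191]
Sblue [142, 6, 51, 21, 225] [160.   17.1] [-0.687  0.505 -0.201] min [-0.715  0.423 -0.236] max [-0.643  0.694 -0.183]
Sblue [5, 23, 60, 51, 1711] [36.6 47.9] [-1.258 -0.002 -0.467] min [-1.865 -0.112 -0.733] max [-1.186  0.21  -0.449]
Sblue [327, 79, 7, 5, 29] [329.6  81.1] [0.
[... 1344 characters left out ...]
62]
Tblue [406, 145, 75, 38, 1840] [442.3 163.8] [ 0.735 -0.573  0.089] min [ 0.678 -0.702  0.072] max [ 0.8   -0.46   0.101]
Tblue [0, 186, 14, 66, 533] [  4.3 215.3] [ 0.566  0.993 -0.192] min [ 0.429  0.965 -0.238] max [ 0.682  1.025 -0.18 ]
Tblue [296, 215, 42, 27, 424] [314.2 227.8] [ 0.523 -0.159  0.039] min [ 0.481 -0.239  0.025] max [ 0.566 -0.102  0.047]
Tblue [111, 225, 8, 8, 48] [114.5 228.2] [0.507 0.46  0.159] min [0.495 0.449 0.153] max [0.516 0.472 0.164]
Tblue [325, 230, 6, 4, 19] [327.5 231.3] [ 0.515 -0.213  0.01 ] min [ 0.509 -0.222  0.004] max [ 0.519 -0.199  0.039]
Tyel [197, 179, 5, 6, 25] [198.9 181.2] [0.665 0.217 0.094] min [0.655 0.21  0.082] max [0.674 0.225 0.099]
```

View pics/crop.png

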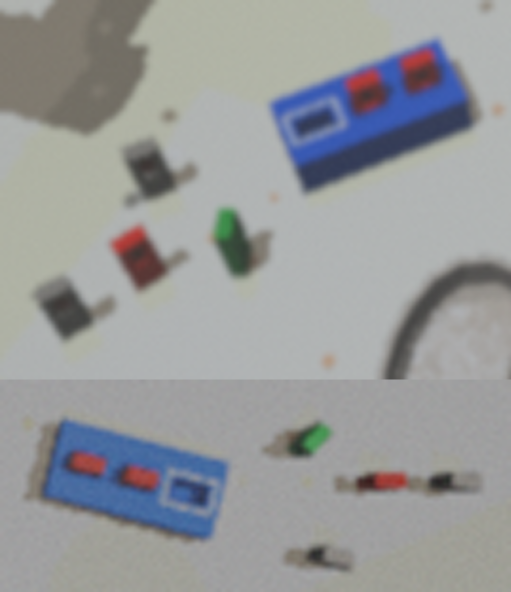

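The crop confirms the choice. The loose red clamp at crop (138,257) stands between two grey ones, with a green one to its right. The white-framed slot is the one at the near end of the block. Next I'll measure accurately.

```bash
python3 - <<'E'
from h import *
s=np.load("scene0.npy",allow_pickle=True).item(); t=np.load("top0.npy",allow_pickle=True).item()
def rect(q): 
    r=cv2.minAreaRect((q[:,:2]*1000).astype(np.float32)); return np.round(r[0],1),np.round(r[1],1),round(r[2],1)
for n,c in(("S",s),("T",t)):
    P=cloud(c); X,Y,Z=P[...,0],P[...,1],P[...,2]
    H=cv2.cvtColor(c["frame"],cv2.COLOR_BGR2HSV).astype(int); h,S,V=H[...,0],H[...,1],H[...,2]
    def R(m,hh):
        v,u=np.nonzero(m); return np.array([ray(c,a,b,hh) for a,b in zip(u,v)])
    red=((h<10)|(h>170))&(S>90)&(V>50)
    for nm,x,y,top in(("clamp",.525,-.363,.058),("pa",.535,-.13,.068),("pb",.523,-.17,.068)):
        m=red&(abs(X-x)<.02)&(abs(Y-y)<.022)&(Z>top-.01); q=R(m,top); print(n,nm,len(q),q.mean(0).round(4),rect(q))
        m=(abs(X-x)<.02)&(abs(Y-y)<.022)&(Z>top-.01); q=P[m]; print("   depth",len(q),q.mean(0).round(4),rect(q))
    m=(h>105)&(h<130)&(S>90)&(abs(X-.52)<.06)&(abs(Y+.17)<.09)&(Z>.034)&(Z<.05); q=R(m,.04); print(n,"block",rect(q))
    m=(S<110)&(V>140)&(abs(X-.512)<.022)&(abs(Y+.212)<.026)&(Z>.03)&(Z<.05); q=R(m,.04); print(n,"frame",len(q),rect(q) if len(q) else 0)
    m=(abs(X-.5)<.09)&(Y<-.24)&(Y>-.45)&(Z>.045)&(Z<.075)
    k,l,st,ce=cv2.connectedComponentsWithStats(m.astype(np.uint8))
    for i in range(1,k):
        if st[i,4]>5: q=P[l==i]; print(n,"tall",ce[i].round(),q.mean(0).round(3),rect(q))
    m=(abs(X-.69)<.12)&(abs(Y-.22)<.12)&(Z>.074)&(Z<.088); q=P[m]; print(n,"cab",rect(q))
    m=(X>.5)&(X<.62)&(abs(Y-.22)<.12)&(Z>.05)&(Z<.072); q=P[m]; print(n,"handle",len(q),rect(q),q.mean(0).round(3))
    m=(h>22)&(h<35)&(S>110)&(V>90)&(abs(X-.66)<.04)&(abs(Y-.217)<.04); print(n,"rel",R(m,.095).mean(0).round(4))
E
```

```text
S clamp 42 [ 0.5282 -0.364   0.058 ] (array([ 528.5, -363.2]), array([21., 16.]), 88.0)
   depth 54 [ 0.5266 -0.3641  0.0553] (array([ 525.1, -363.7]), array([24. , 15.9]), 86.5)
S pa 34 [ 0.5378 -0.1315  0.068 ] (array([ 538. , -131.3]), array([20.3, 16.6]), 82.9)
   depth 47 [ 0.5351 -0.1307  0.0651] (array([ 533.7, -129.8]), array([23.3, 16.2]), 75.1)
S pb 37 [ 0.5285 -0.1713  0.068 ] (array([ 528.2, -171.6]), array([19.5, 17.8]), 61.7)
   depth 49 [ 0.5255 -0.1705  0.0649] (array([ 523.7, -170.2]), array([24.4, 15.1]), 67.8)
S block (array([ 526.7, -170.9]), array([131.8,  65.9]), 75.8)
S frame 82 (array([ 515.1, -212.7]), array([47. , 33.2]), 75.8)
S tall [112. 225.] [ 0.467 -0.322  0.055] (array([ 466.1, -322.6]), array([24. , 13.4]), 78.3)
S tall [134. 245.] [ 0.558 -0.308  0.055] (array([ 556.8, -307.4]), array([12.6, 24.6]), 51.4)
S tall [109. 249.] [ 0.527 -0.364  0.055] (array([ 525.1, -363.7]), array([24. , 15.9]), 86.5)
S tall [ 88. 262.] [ 0.528 -0.422  0.055] (array([ 525.9, -421.6]), array([23.5, 14.4]), 86.8)
S cab (array([688.7, 221.8]), array([182.8, 156.3]), 5.5)

[... 624 characters left out ...]
ay([24.1, 11.3]), 75.0)
T block (array([ 522.6, -171.5]), array([130.6,  61. ]), 76.0)
T frame 89 (array([ 513.6, -212.3]), array([53.9, 32.9]), 74.9)
T tall [360. 219.] [ 0.556 -0.31   0.055] (array([ 555.5, -310.6]), array([11.8, 24.5]), 49.8)
T tall [376. 228.] [ 0.524 -0.365  0.056] (array([ 524.1, -365.4]), array([10.1, 23.1]), 0.5)
T tall [394. 229.] [ 0.525 -0.423  0.056] (array([ 524.9, -423.8]), array([10.3, 25. ]), 1.3)
T tall [364. 247.] [ 0.464 -0.325  0.056] (array([ 464.1, -325.4]), array([24.4, 11.2]), 74.2)
T cab (array([687.9, 218.8]), array([183.5, 150.2]), 5.7)
T handle 258 (array([577.5, 210.7]), array([ 78. , 149.9]), 1.0) [0.569 0.206 0.066]
T rel [0.664  0.2179 0.095 ]
```

Request:
play_rows([
  {"az": -7.88,"claw": 45},
  {"az": -7.88,"claw": 45},
  {"az": -7.88,"claw": 45},
  {"az": -7.88,"claw": 45},
  {"az": -7.88,"claw": 45},
  {"az": -7.88,"claw": 45},
  {"az": -7.88,"claw": 45},
  {"az": -7.88,"claw": 45},
  {"az": -7.88,"claw": 45},
  {"dx": -22.6,"dy": -32,"dz": 8,"claw": 45},
  {"dx": -22.6,"dy": -32,"dz": 8,"claw": 45},
  {"dx": -22.6,"dy": -32,"dz": 8,"claw": 45},
  {"dx": -22.6,"dy": -32,"dz": 8,"claw": 45},
  {"dx": -22.6,"dy": -32,"dz": 8,"claw": 45},
  {"dx": -22.6,"dy": -32,"dz": 8,"claw": 45},
  {"dx": -22.6,"dy": -32,"dz": 8,"claw": 45},
  {"dx": -22.6,"dy": -32,"dz": 8,"claw": 45},
  {"dx": -22.6,"dy": -32,"dz": 8,"claw": 45},
  {"dx": -22.6,"dy": -32,"dz": 8,"claw": 45},
])

```text
invalid input at $.steps[0]: expected keys ax, ay, az, dx, dy, dz, claw
```

```bash
cat >> h.py <<'E'
def go(x,y,z):
    s=sense(); R=np.array(s["ee_rot"]); print("t",s["time_s"],"pos",np.round(s["tcp_pos"],4),"yaw",round(np.degrees(np.arctan2(R[1,0],R[0,0])),2),"z",R[:,2].round(4),"F",np.round(s["wrist_force"],1),"w",round(s["gripper_width"]*87,1),round(s["gripper_force"],1))
    print("shift mm",np.round(R.T@(np.array([x,y,z])-s["tcp_pos"])*1000,1))
E
python3 -c "
from h import *
go(.5245,-.3645,.048);print(sense()['joints'])"
```

```text
t 0.1 pos [ 0.204  -0.5902  0.2356] yaw -160.94 z [-7.0e-04  1.8e-03 -1.0e+00] F [ 1.1 -0.  -0. ] w 87.2 0.0
shift mm [-376.6  108.3  187.8]
[-5.61142242e+01  2.20849964e+01  3.89530630e-01 -2.47243516e-02
 -6.84110302e+01 -1.48154421e+01]
```

All keys are required in every row.

Request:
play_rows([
  {"ax": 0,"ay": 0,"az": -7.88,"dx": 0,"dy": 0,"dz": 0,"claw": 45},
  {"ax": 0,"ay": 0,"az": -7.88,"dx": 0,"dy": 0,"dz": 0,"claw": 45},
  {"ax": 0,"ay": 0,"az": -7.88,"dx": 0,"dy": 0,"dz": 0,"claw": 45},
  {"ax": 0,"ay": 0,"az": -7.88,"dx": 0,"dy": 0,"dz": 0,"claw": 45},
  {"ax": 0,"ay": 0,"az": -7.88,"dx": 0,"dy": 0,"dz": 0,"claw": 45},
  {"ax": 0,"ay": 0,"az": -7.88,"dx": 0,"dy": 0,"dz": 0,"claw": 45},
  {"ax": 0,"ay": 0,"az": -7.88,"dx": 0,"dy": 0,"dz": 0,"claw": 45},
  {"ax": 0,"ay": 0,"az": -7.88,"dx": 0,"dy": 0,"dz": 0,"claw": 45},
  {"ax": 0,"ay": 0,"az": -7.88,"dx": 0,"dy": 0,"dz": 0,"claw": 45},
  {"ax": 0,"ay": 0,"az": 0,"dx": -22.6,"dy": -32,"dz": 8,"claw": 45},
  {"ax": 0,"ay": 0,"az": 0,"dx": -22.6,"dy": -32,"dz": 8,"claw": 45},
  {"ax": 0,"ay": 0,"az": 0,"dx": -22.6,"dy": -32,"dz": 8,"claw": 45},
  {"ax": 0,"ay": 0,"az": 0,"dx": -22.6,"dy": -32,"dz": 8,"claw": 45},
  {"ax": 0,"ay": 0,"az": 0,"dx": -22.6,"dy": -32,"dz": 8,"claw": 45},
  {"ax": 0,"ay": 0,"az": 0,"dx": -22.6,"dy": -32,"dz": 8,"claw": 45},
  {"ax": 0,"ay": 0,"az": 0,"dx": -22.6,"dy": -32,"dz": 8,"claw": 45},
  {"ax": 0,"ay": 0,"az": 0,"dx": -22.6,"dy": -32,"dz": 8,"claw": 45},
  {"ax": 0,"ay": 0,"az": 0,"dx": -22.6,"dy": -32,"dz": 8,"claw": 45},
  {"ax": 0,"ay": 0,"az": 0,"dx": -22.6,"dy": -32,"dz": 8,"claw": 45},
  {"ax": 0,"ay": 0,"az": 0,"dx": 0,"dy": 0,"dz": 0,"claw": 45},
])

```text
time_s: 2.1
tcp_pos: [0.5269, -0.3617, 0.1543]
ee_rot: [[0.005, -1.0, -0.002], [-1.0, -0.005, 0.001], [-0.001, 0.002, -1.0]]
wrist_force: [-0.5, -0.1, -0.5]
gripper_width: 0.518
gripper_force: 0.0
```

```bash
python3 -c "
from h import *
go(.5245,-.3645,.048);print(np.round(sense()['joints'],1))"
```

```text
t 2.1 pos [ 0.5269 -0.3617  0.1543] yaw -89.74 z [-0.002   0.0014 -1.    ] F [-0.5 -0.1 -0.5] w 45.1 0.0
shift mm [  2.9   2.2 106.3]
[-20.   27.1  -3.7  -0.  -59.3  20.3]
```

Request:
play_rows([
  {"ax": 0,"ay": 0,"az": 0,"dx": 2.9,"dy": 2.2,"dz": 20,"claw": 45},
  {"ax": 0,"ay": 0,"az": 0,"dx": 0,"dy": 0,"dz": 25,"claw": 45},
  {"ax": 0,"ay": 0,"az": 0,"dx": 0,"dy": 0,"dz": 25,"claw": 45},
  {"ax": 0,"ay": 0,"az": 0,"dx": 0,"dy": 0,"dz": 20,"claw": 45},
  {"ax": 0,"ay": 0,"az": 0,"dx": 0,"dy": 0,"dz": 16,"claw": 45},
  {"ax": 0,"ay": 0,"az": 0,"dx": 0,"dy": 0,"dz": 0,"claw": 35},
  {"ax": 0,"ay": 0,"az": 0,"dx": 0,"dy": 0,"dz": 0,"claw": 25},
  {"ax": 0,"ay": 0,"az": 0,"dx": 0,"dy": 0,"dz": 0,"claw": 20},
  {"ax": 0,"ay": 0,"az": 0,"dx": 0,"dy": 0,"dz": 0,"claw": 16},
  {"ax": 0,"ay": 0,"az": 0,"dx": 0,"dy": 0,"dz": 0,"claw": 12},
  {"ax": 0,"ay": 0,"az": 0,"dx": 0,"dy": 0,"dz": 0,"claw": 5},
  {"ax": 0,"ay": 0,"az": 0,"dx": 0,"dy": 0,"dz": 0,"claw": 5},
  {"ax": 0,"ay": 0,"az": 0,"dx": 0,"dy": 0,"dz": 0,"claw": 5},
])

```text
time_s: 3.4
tcp_pos: [0.5223, -0.3677, 0.0512]
ee_rot: [[0.0, -1.0, 0.001], [-1.0, -0.0, -0.0], [0.0, -0.001, -1.0]]
wrist_force: [-0.4, -0.5, 3.2]
gripper_width: 0.139
gripper_force: 30.0
```

```bash
python3 -c "
from h import *
go(.514,-.212,.12)"
```

```text
t 3.4 pos [ 0.5223 -0.3677  0.0512] yaw -89.99 z [ 7.e-04 -5.e-04 -1.e+00] F [-0.4 -0.5  3.2] w 12.1 30.0
shift mm [-155.7    8.3  -68.9]
```

Request:
play_rows([
  {"ax": 0,"ay": 0,"az": 0,"dx": 0,"dy": 0,"dz": -10,"claw": 5},
  {"ax": 0,"ay": 0,"az": 0,"dx": 0,"dy": 0,"dz": -25,"claw": 5},
  {"ax": 0,"ay": 0,"az": 0,"dx": 0,"dy": 0,"dz": -25,"claw": 5},
  {"ax": 0,"ay": 0,"az": 0,"dx": 0,"dy": 0,"dz": -15,"claw": 5},
  {"ax": 0,"ay": 0,"az": 0,"dx": -26,"dy": 1.4,"dz": 0,"claw": 5},
  {"ax": 0,"ay": 0,"az": 0,"dx": -26,"dy": 1.4,"dz": 0,"claw": 5},
  {"ax": 0,"ay": 0,"az": 0,"dx": -26,"dy": 1.4,"dz": 0,"claw": 5},
  {"ax": 0,"ay": 0,"az": 0,"dx": -26,"dy": 1.4,"dz": 0,"claw": 5},
  {"ax": 0,"ay": 0,"az": 0,"dx": -26,"dy": 1.4,"dz": 0,"claw": 5},
  {"ax": 0,"ay": 0,"az": 0,"dx": -26,"dy": 1.4,"dz": 0,"claw": 5},
  {"ax": 0,"ay": 0,"az": 7.25,"dx": 0,"dy": 0,"dz": 0,"claw": 5},
  {"ax": 0,"ay": 0,"az": 7.25,"dx": 0,"dy": 0,"dz": 0,"claw": 5},
  {"ax": 0,"ay": 0,"az": 0,"dx": 0,"dy": 0,"dz": 0,"claw": 5},
  {"ax": 0,"ay": 0,"az": 0,"dx": 0,"dy": 0,"dz": 0,"claw": 5},
  {"ax": 0,"ay": 0,"az": 0,"dx": 0,"dy": 0,"dz": 0,"claw": 5},
])

```text
time_s: 4.9
tcp_pos: [0.5136, -0.2118, 0.1256]
ee_rot: [[-0.249, -0.968, 0.0], [-0.968, 0.249, 0.0], [-0.0, -0.0, -1.0]]
wrist_force: [-0.1, -0.2, -1.1]
gripper_width: 0.132
gripper_force: 30.0
```

```bash
python3 - <<'E'
from h import *
go(.514,-.212,.058)
fs=[]
for n in("scene","top"):
    c=capture(n); np.save(n+"1.npy",c,allow_pickle=True)
    o=c["frame"]; P=cloud(c)
    p=np.array(c["rotation"]).T@(np.array([.514,-.212,.06])-c["xyz"]); u=int(p[0]/p[2]*c["fx"]+c["cx"]);v=int(p[1]/p[2]*c["fy"]+c["cy"]); print(n,u,v)
    fs.append(cv2.resize(o[v-35:v+35,u-45:u+45],None,fx=4.2,fy=4.2,interpolation=cv2.INTER_CUBIC))
    H=cv2.cvtColor(o,cv2.COLOR_BGR2HSV).astype(int); h,S,V=H[...,0],H[...,1],H[...,2]
    m=((h<10)|(h>170))&(S>90)&(V>50)&(abs(P[...,0]-.514)<.03)&(abs(P[...,1]+.212)<.03)
    q=P[m]; print(n,len(q),q.mean(0).round(4) if len(q) else 0,q.min(0).round(4) if len(q) else 0,q.max(0).round(4) if len(q) else 0)
cv2.imwrite("pics/held.png",np.hstack(fs))
E
```

```text
t 4.9 pos [ 0.5136 -0.2118  0.1256] yaw -104.43 z [ 1.e-04  0.e+00 -1.e+00] F [-0.1 -0.2 -1.1] w 11.5 30.0
shift mm [ 0.1 -0.4 67.6]
scene 155 213
scene 0 0 0 0
top 330 230
top 0 0 0 0
```

View pics/held.png

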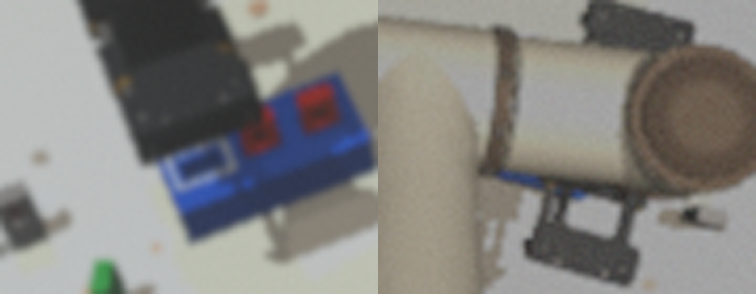

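The clamp is hidden under the gripper in both views. Opening 11.5 mm with a 30 N grip shows it is held. The block corners and the frame are visible just below the gripper. I'll correct for the 3 mm offset in the grip and lower slowly by feel.

Request:
play_rows([
  {"ax": 0,"ay": 0,"az": 0,"dx": 3.3,"dy": -0.4,"dz": 10,"claw": 5},
  {"ax": 0,"ay": 0,"az": 0,"dx": 0,"dy": 0,"dz": 15,"claw": 5},
  {"ax": 0,"ay": 0,"az": 0,"dx": 0,"dy": 0,"dz": 5,"claw": 5},
  {"ax": 0,"ay": 0,"az": 0,"dx": 0,"dy": 0,"dz": 2,"claw": 5},
  {"ax": 0,"ay": 0,"az": 0,"dx": 0,"dy": 0,"dz": 2,"claw": 5},
  {"ax": 0,"ay": 0,"az": 0,"dx": 0,"dy": 0,"dz": 2,"claw": 5},
  {"ax": 0,"ay": 0,"az": 0,"dx": 0,"dy": 0,"dz": 2,"claw": 5},
  {"ax": 0,"ay": 0,"az": 0,"dx": 0,"dy": 0,"dz": 0,"claw": 5},
  {"ax": 0,"ay": 0,"az": 0,"dx": 0,"dy": 0,"dz": 0,"claw": 5},
])

```text
time_s: 5.9
tcp_pos: [0.5134, -0.215, 0.0877]
ee_rot: [[-0.251, -0.968, 0.0], [-0.968, 0.251, -0.0], [-0.0, -0.0, -1.0]]
wrist_force: [-0.3, -0.2, -0.4]
gripper_width: 0.135
gripper_force: 30.0
```

```bash
python3 -c "
from h import *
go(.5132,-.2152,.060); print(sense()['moment'])"
```

```text
t 5.9 pos [ 0.5134 -0.215   0.0877] yaw -104.51 z [ 4.e-04 -1.e-04 -1.e+00] F [-0.3 -0.2 -0.4] w 11.7 30.0
shift mm [ 0.3  0.1 27.7]
[0.02289845 0.13784274 0.0347775 ]
```

Request:
play_rows([
  {"ax": 0,"ay": 0,"az": 0,"dx": 0,"dy": 0,"dz": 2.5,"claw": 5},
  {"ax": 0,"ay": 0,"az": 0,"dx": 0,"dy": 0,"dz": 2.5,"claw": 5},
  {"ax": 0,"ay": 0,"az": 0,"dx": 0,"dy": 0,"dz": 2.5,"claw": 5},
  {"ax": 0,"ay": 0,"az": 0,"dx": 0,"dy": 0,"dz": 2.5,"claw": 5},
  {"ax": 0,"ay": 0,"az": 0,"dx": 0,"dy": 0,"dz": 0,"claw": 5},
])

```text
time_s: 6.4
tcp_pos: [0.513, -0.2149, 0.077]
ee_rot: [[-0.251, -0.968, -0.001], [-0.968, 0.251, 0.0], [0.0, 0.001, -1.0]]
wrist_force: [-0.1, -0.5, 0.4]
gripper_width: 0.134
gripper_force: 30.0
```

```bash
python3 -c "
from h import *
go(.5132,-.2152,.060)"
```

```text
t 6.4 pos [ 0.513  -0.2149  0.077 ] yaw -104.52 z [-9.e-04  2.e-04 -1.e+00] F [-0.1 -0.5  0.4] w 11.7 30.0
shift mm [ 0.3 -0.3 17. ]
```

Going in freely. I'll continue to the floor.

Request:
play_rows([
  {"ax": 0,"ay": 0,"az": 0,"dx": 0,"dy": 0,"dz": 2.5,"claw": 5},
  {"ax": 0,"ay": 0,"az": 0,"dx": 0,"dy": 0,"dz": 2.5,"claw": 5},
  {"ax": 0,"ay": 0,"az": 0,"dx": 0,"dy": 0,"dz": 2.5,"claw": 5},
  {"ax": 0,"ay": 0,"az": 0,"dx": 0,"dy": 0,"dz": 2.5,"claw": 5},
  {"ax": 0,"ay": 0,"az": 0,"dx": 0,"dy": 0,"dz": 2.5,"claw": 5},
  {"ax": 0,"ay": 0,"az": 0,"dx": 0,"dy": 0,"dz": 2,"claw": 5},
  {"ax": 0,"ay": 0,"az": 0,"dx": 0,"dy": 0,"dz": 0,"claw": 5},
])

```text
time_s: 7.1
tcp_pos: [0.513, -0.2149, 0.0627]
ee_rot: [[-0.251, -0.968, -0.001], [-0.968, 0.251, 0.0], [0.0, 0.001, -1.0]]
wrist_force: [0.6, 0.1, -0.0]
gripper_width: 0.136
gripper_force: 30.0
```

```bash
python3 -c "
from h import *
go(.5132,-.2152,.060)"
```

```text
t 7.1 pos [ 0.513  -0.2149  0.0627] yaw -104.52 z [-7.e-04  1.e-04 -1.e+00] F [ 0.6  0.1 -0. ] w 11.9 30.0
shift mm [ 0.2 -0.3  2.7]
```

Request:
play_rows([
  {"ax": 0,"ay": 0,"az": 0,"dx": 0,"dy": 0,"dz": 1,"claw": 5},
  {"ax": 0,"ay": 0,"az": 0,"dx": 0,"dy": 0,"dz": 0.7,"claw": 5},
  {"ax": 0,"ay": 0,"az": 0,"dx": 0,"dy": 0,"dz": 0,"claw": 5},
  {"ax": 0,"ay": 0,"az": 0,"dx": 0,"dy": 0,"dz": 0,"claw": 5},
])

```text
time_s: 7.5
tcp_pos: [0.5133, -0.2149, 0.0614]
ee_rot: [[-0.251, -0.968, 0.0], [-0.968, 0.251, -0.0], [-0.0, -0.0, -1.0]]
wrist_force: [0.1, 1.2, -0.8]
gripper_width: 0.137
gripper_force: 30.0
```

```bash
python3 -c "
from h import *
go(.5132,-.2152,.060)"
```

```text
t 7.5 pos [ 0.5133 -0.2149  0.0614] yaw -104.51 z [ 1.e-04 -0.e+00 -1.e+00] F [ 0.1  1.2 -0.8] w 11.9 30.0
shift mm [ 0.3 -0.   1.4]
```

Request:
play_rows([
  {"ax": 0,"ay": 0,"az": 0,"dx": 0,"dy": 0,"dz": 0,"claw": 16},
  {"ax": 0,"ay": 0,"az": 0,"dx": 0,"dy": 0,"dz": 0,"claw": 22},
  {"ax": 0,"ay": 0,"az": 0,"dx": 0,"dy": 0,"dz": 0,"claw": 32},
  {"ax": 0,"ay": 0,"az": 0,"dx": 0,"dy": 0,"dz": 0,"claw": 40},
  {"ax": 0,"ay": 0,"az": 0,"dx": 0,"dy": 0,"dz": 0,"claw": 40},
  {"ax": 0,"ay": 0,"az": 0,"dx": 0,"dy": 0,"dz": -10,"claw": 40},
  {"ax": 0,"ay": 0,"az": 0,"dx": 0,"dy": 0,"dz": -25,"claw": 40},
  {"ax": 0,"ay": 0,"az": 0,"dx": 0,"dy": 0,"dz": -30,"claw": 40},
  {"ax": 0,"ay": 0,"az": 0,"dx": 0,"dy": 0,"dz": -25,"claw": 40},
  {"ax": 0,"ay": 0,"az": 0,"dx": -40,"dy": 0,"dz": 0,"claw": 40},
  {"ax": 0,"ay": 0,"az": 0,"dx": -40,"dy": 0,"dz": 0,"claw": 40},
  {"ax": 0,"ay": 0,"az": 0,"dx": -40,"dy": 0,"dz": 0,"claw": 40},
  {"ax": 0,"ay": 0,"az": 0,"dx": -40,"dy": 0,"dz": 0,"claw": 40},
  {"ax": 0,"ay": 0,"az": 0,"dx": -40,"dy": 0,"dz": 0,"claw": 40},
  {"ax": 0,"ay": 0,"az": -7,"dx": 0,"dy": 0,"dz": 0,"claw": 40},
  {"ax": 0,"ay": 0,"az": -7,"dx": 0,"dy": 0,"dz": 0,"claw": 40},
  {"ax": 0,"ay": 0,"az": -6,"dx": 0,"dy": 0,"dz": 0,"claw": 40},
  {"ax": 0,"ay": 0,"az": 0,"dx": 0,"dy": 0,"dz": 0,"claw": 40},
])

```text
time_s: 9.3
tcp_pos: [0.5635, -0.0211, 0.1521]
ee_rot: [[0.096, -0.995, 0.001], [-0.995, -0.096, 0.0], [-0.0, -0.001, -1.0]]
wrist_force: [0.2, 0.4, -0.6]
gripper_width: 0.457
gripper_force: 0.0
```

```bash
python3 - <<'E'
from h import *
go(.542,.206,.12)
fs=[]
for n in("scene","top"):
    c=capture(n); np.save(n+"2.npy",c,allow_pickle=True); o=c["frame"]; P=cloud(c); X,Y,Z=P[...,0],P[...,1],P[...,2]
    H=cv2.cvtColor(o,cv2.COLOR_BGR2HSV).astype(int); h,S,V=H[...,0],H[...,1],H[...,2]
    m=((h<10)|(h>170))&(S>90)&(V>50)&(abs(X-.524)<.05)&(abs(Y+.17)<.09)&(Z>.055)
    k,l,st,ce=cv2.connectedComponentsWithStats(m.astype(np.uint8))
    for i in range(1,k):
        if st[i,4]>5: print(n,ce[i].round(),P[l==i].mean(0).round(4),P[l==i].max(0)[2].round(3))
    for (x,y) in((.524,-.17),(.55,.21)):
        p=np.array(c["rotation"]).T@(np.array([x,y,.06])-c["xyz"]); u=int(p[0]/p[2]*c["fx"]+c["cx"]);v=int(p[1]/p[2]*c["fy"]+c["cy"])
        fs.append(cv2.resize(o[v-35:v+35,u-45:u+45],None,fx=4.2,fy=4.2,interpolation=cv2.INTER_CUBIC))
cv2.imwrite("pics/placed.png",np.vstack([np.hstack(fs[:2]),np.hstack(fs[2:])]))
# handle with initial frames
for n in("scene0","top0"):
    c=np.load(n+".npy",allow_pickle=True).item(); P=cloud(c); X,Y,Z=P[...,0],P[...,1],P[...,2]
    V=cv2.cvtColor(c["frame"],cv2.COLOR_BGR2GRAY)
    yw=np.radians(5.6); ex=np.array([np.cos(yw),np.sin(yw)]); ey=np.array([-ex[1],ex[0]])
    L=np.stack([(X-.688)*ex[0]+(Y-.220)*ex[1],(X-.688)*ey[0]+(Y-.220)*ey[1],Z],-1)
    m=(L[...,0]<-.12)&(L[...,0]>-.17)&(abs(L[...,1])<.035)&(Z>.045)&(Z<.085)
    q=L[m]; print(n,len(q),q.mean(0).round(4),"line slope deg",np.degrees(np.polyfit(q[:,1],q[:,0],1)[0]).round(2),np.percentile(q[:,0],[5,95]).round(4))
    mm=(L[...,0]<-.12)&(L[...,0]>-.17)&(abs(L[...,1])<.08)&(Z>.055)&(Z<.085); print(np.percentile(L[mm][:,1],[2,98]).round(4))
    # bar mask by colour: dark, ray to z=.07
    v,u=np.nonzero(m&(V<110)); w=np.array([ray(c,a,b,.066) for a,b in zip(u,v)]); print("bar px",len(w),w.mean(0).round(4) if len(w) else 0)
E
```

```text
t 9.3 pos [ 0.5635 -0.0211  0.1521] yaw -84.5 z [ 9.e-04  1.e-04 -1.e+00] F [ 0.2  0.4 -0.6] w 39.8 0.0
shift mm [-228.1   -0.3   32.1]
scene [185. 201.] [ 0.5358 -0.1306  0.065 ] 0.07
scene [170. 207.] [ 0.5257 -0.1707  0.0649] 0.069
scene [156. 213.] [ 0.5176 -0.2114  0.0648] 0.071
top [305. 225.] [ 0.5324 -0.1301  0.0661] 0.072
top [318. 228.] [ 0.5229 -0.1713  0.0677] 0.072
top [330. 231.] [ 0.5137 -0.2115  0.0657] 0.07
scene0 77 [-0.1385 -0.001   0.0675] line slope deg 0.05 [-0.145  -0.1338]
[-0.0519  0.0516]
bar px 54 [0.5493 0.2068 0.066 ]
top0 77 [-0.1416 -0.0007  0.067 ] line slope deg -0.41 [-0.1464 -0.1363]
[-0.0556  0.0515]
bar px 74 [0.5475 0.2053 0.066 ]
```

View pics/placed.png

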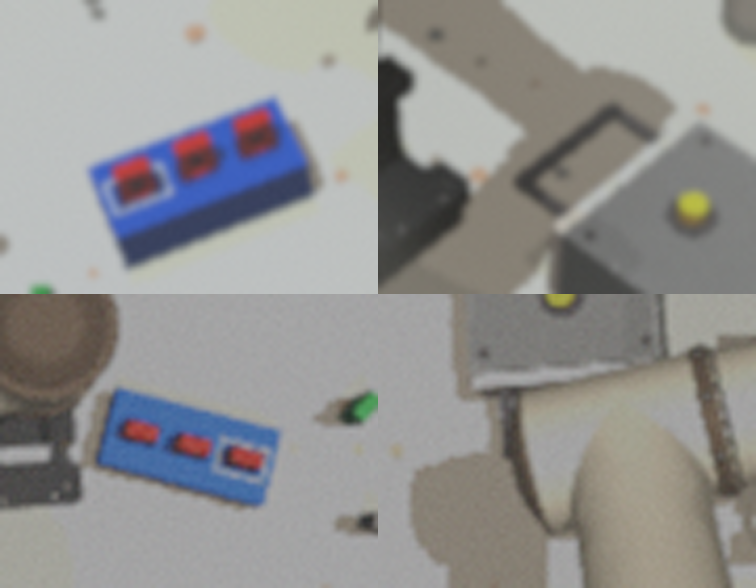

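The clamp stands seated in the white-framed slot: scene crop (137,178), top crop (245,458). Its height matches the parked ones, which have not moved. The handle bar is clear ahead, at about x 0.547, y 0.206.

Request:
play_rows([
  {"ax": 0,"ay": 0,"az": 0,"dx": -38,"dy": -0.7,"dz": 0,"claw": 40},
  {"ax": 0,"ay": 0,"az": 0,"dx": -38,"dy": -0.7,"dz": 0,"claw": 40},
  {"ax": 0,"ay": 0,"az": 0,"dx": -38,"dy": -0.7,"dz": 0,"claw": 40},
  {"ax": 0,"ay": 0,"az": 0,"dx": -38,"dy": -0.7,"dz": 0,"claw": 40},
  {"ax": 0,"ay": 0,"az": 0,"dx": -38,"dy": -0.7,"dz": 0,"claw": 40},
  {"ax": 0,"ay": 0,"az": 0,"dx": -38,"dy": -0.7,"dz": 0,"claw": 40},
  {"ax": 0,"ay": 0,"az": 0,"dx": 0,"dy": 0,"dz": 15,"claw": 40},
  {"ax": 0,"ay": 0,"az": 0,"dx": 0,"dy": 0,"dz": 15,"claw": 40},
  {"ax": 0,"ay": 0,"az": 0,"dx": 0,"dy": 0,"dz": 0,"claw": 40},
  {"ax": 0,"ay": 0,"az": 0,"dx": 0,"dy": 0,"dz": 0,"claw": 40},
  {"ax": 0,"ay": 0,"az": 0,"dx": 0,"dy": 0,"dz": 0,"claw": 40},
])

```text
time_s: 10.5
tcp_pos: [0.5464, 0.206, 0.1224]
ee_rot: [[0.095, -0.995, 0.002], [-0.995, -0.095, 0.001], [-0.001, -0.002, -1.0]]
wrist_force: [0.5, 0.6, 0.3]
gripper_width: 0.455
gripper_force: 0.0
```

```bash
python3 -c "
from h import *
go(.5465,.206,.059)"
```

```text
t 10.5 pos [0.5464 0.206  0.1224] yaw -84.56 z [ 1.6e-03  8.0e-04 -1.0e+00] F [0.5 0.6 0.3] w 39.6 0.0
shift mm [ 0.   0.  63.4]
```

Request:
play_rows([
  {"ax": 0,"ay": 0,"az": 0,"dx": 0,"dy": 0,"dz": 12,"claw": 40},
  {"ax": 0,"ay": 0,"az": 0,"dx": 0,"dy": 0,"dz": 12,"claw": 40},
  {"ax": 0,"ay": 0,"az": 0,"dx": 0,"dy": 0,"dz": 12,"claw": 40},
  {"ax": 0,"ay": 0,"az": 0,"dx": 0,"dy": 0,"dz": 12,"claw": 40},
  {"ax": 0,"ay": 0,"az": 0,"dx": 0,"dy": 0,"dz": 12,"claw": 40},
  {"ax": 0,"ay": 0,"az": 0,"dx": 0,"dy": 0,"dz": 3,"claw": 40},
  {"ax": 0,"ay": 0,"az": 0,"dx": 0,"dy": 0,"dz": 0,"claw": 30},
  {"ax": 0,"ay": 0,"az": 0,"dx": 0,"dy": 0,"dz": 0,"claw": 22},
  {"ax": 0,"ay": 0,"az": 0,"dx": 0,"dy": 0,"dz": 0,"claw": 17},
  {"ax": 0,"ay": 0,"az": 0,"dx": 0,"dy": 0,"dz": 0,"claw": 13},
  {"ax": 0,"ay": 0,"az": 0,"dx": 0,"dy": 0,"dz": 0,"claw": 6},
  {"ax": 0,"ay": 0,"az": 0,"dx": 0,"dy": 0,"dz": 0,"claw": 6},
  {"ax": 0,"ay": 0,"az": 0,"dx": 0,"dy": 0,"dz": 0,"claw": 6},
])

```text
time_s: 11.8
tcp_pos: [0.5468, 0.2063, 0.0589]
ee_rot: [[0.096, -0.995, 0.002], [-0.995, -0.096, 0.001], [-0.001, -0.002, -1.0]]
wrist_force: [3.5, -0.1, 0.3]
gripper_width: 0.121
gripper_force: 30.0
```

```bash
python3 -c "
from h import *
go(.5465,.206,.059)"
```

```text
t 11.8 pos [0.5468 0.2063 0.0589] yaw -84.49 z [ 2.3e-03  9.0e-04 -1.0e+00] F [ 3.5 -0.1  0.3] w 10.5 30.0
shift mm [ 0.3  0.3 -0.1]
```

Request:
play_rows([
  {"ax": 0,"ay": 0,"az": 0,"dx": 0,"dy": 1.5,"dz": 0,"claw": 6},
  {"ax": 0,"ay": 0,"az": 0,"dx": 0,"dy": 1.5,"dz": 0,"claw": 6},
  {"ax": 0,"ay": 0,"az": 0,"dx": 0,"dy": 1.2,"dz": 0,"claw": 6},
  {"ax": 0,"ay": 0,"az": 0,"dx": 0,"dy": 0,"dz": 0,"claw": 6},
  {"ax": 0,"ay": 0,"az": 0,"dx": 0,"dy": 0,"dz": 0,"claw": 6},
  {"ax": 0,"ay": 0,"az": 0,"dx": 0,"dy": 0,"dz": 0,"claw": 6},
])

```text
time_s: 12.4
tcp_pos: [0.5418, 0.2058, 0.0588]
ee_rot: [[0.096, -0.995, 0.001], [-0.995, -0.096, 0.0], [-0.0, -0.001, -1.0]]
wrist_force: [1.8, -0.9, 4.9]
gripper_width: 0.125
gripper_force: 30.0
```

Request:
play_rows([
  {"ax": 0,"ay": 0,"az": 0,"dx": 0,"dy": 1,"dz": 0,"claw": 6},
  {"ax": 0,"ay": 0,"az": 0,"dx": 0,"dy": 0,"dz": 0,"claw": 6},
  {"ax": 0,"ay": 0,"az": 0,"dx": 0,"dy": 0,"dz": 0,"claw": 6},
])

```text
time_s: 12.7
tcp_pos: [0.5413, 0.2058, 0.0588]
ee_rot: [[0.096, -0.995, 0.002], [-0.995, -0.096, 0.001], [-0.0, -0.002, -1.0]]
wrist_force: [4.6, -0.9, 4.5]
gripper_width: 0.124
gripper_force: 30.0
```

Request:
play_rows([
  {"ax": 0,"ay": 0,"az": 0,"dx": 0,"dy": 1,"dz": 0,"claw": 6},
  {"ax": 0,"ay": 0,"az": 0,"dx": 0,"dy": 0,"dz": 0,"claw": 6},
  {"ax": 0,"ay": 0,"az": 0,"dx": 0,"dy": 0,"dz": 0,"claw": 6},
])

```text
time_s: 13.0
tcp_pos: [0.5411, 0.2058, 0.0589]
ee_rot: [[0.096, -0.995, 0.003], [-0.995, -0.096, 0.001], [-0.001, -0.003, -1.0]]
wrist_force: [7.4, -2.1, 3.9]
gripper_width: 0.126
gripper_force: 30.0
```

Request:
play_rows([
  {"ax": 0,"ay": 0,"az": 0,"dx": 0,"dy": 1.5,"dz": 0,"claw": 6},
  {"ax": 0,"ay": 0,"az": 0,"dx": 0,"dy": 0,"dz": 0,"claw": 6},
  {"ax": 0,"ay": 0,"az": 0,"dx": 0,"dy": 0,"dz": 0,"claw": 6},
])

```text
time_s: 13.3
tcp_pos: [0.5409, 0.2058, 0.0589]
ee_rot: [[0.096, -0.995, 0.006], [-0.995, -0.096, 0.002], [-0.001, -0.006, -1.0]]
wrist_force: [10.6, -3.1, 0.8]
gripper_width: 0.129
gripper_force: 30.0
```

Request:
play_rows([
  {"ax": 0,"ay": 0,"az": 0,"dx": 0,"dy": 1.5,"dz": 0,"claw": 6},
  {"ax": 0,"ay": 0,"az": 0,"dx": 0,"dy": 0,"dz": 0,"claw": 6},
  {"ax": 0,"ay": 0,"az": 0,"dx": 0,"dy": 0,"dz": 0,"claw": 6},
])

```text
time_s: 13.6
tcp_pos: [0.5406, 0.2059, 0.0589]
ee_rot: [[0.097, -0.995, 0.008], [-0.995, -0.097, 0.003], [-0.002, -0.008, -1.0]]
wrist_force: [14.4, -3.7, -1.4]
gripper_width: 0.127
gripper_force: 30.0
```

The drawer is caught: it stopped dead at about 6 mm with the force climbing. I'll relax, let go and move over to the release.

Request:
play_rows([
  {"ax": 0,"ay": 0,"az": 0,"dx": 0,"dy": -3.5,"dz": 0,"claw": 6},
  {"ax": 0,"ay": 0,"az": 0,"dx": 0,"dy": -3.5,"dz": 0,"claw": 6},
  {"ax": 0,"ay": 0,"az": 0,"dx": 0,"dy": -2,"dz": 0,"claw": 6},
  {"ax": 0,"ay": 0,"az": 0,"dx": 0,"dy": 0,"dz": 0,"claw": 20},
  {"ax": 0,"ay": 0,"az": 0,"dx": 0,"dy": 0,"dz": 0,"claw": 40},
  {"ax": 0,"ay": 0,"az": 0,"dx": 0,"dy": 0,"dz": 0,"claw": 40},
  {"ax": 0,"ay": 0,"az": 0,"dx": 0,"dy": 0,"dz": 0,"claw": 40},
  {"ax": 0,"ay": 0,"az": 0,"dx": 0,"dy": 0,"dz": -15,"claw": 40},
  {"ax": 0,"ay": 0,"az": 0,"dx": 0,"dy": 0,"dz": -25,"claw": 40},
  {"ax": 0,"ay": 0,"az": 0,"dx": 0,"dy": 0,"dz": -30,"claw": 40},
  {"ax": 0,"ay": 0,"az": 0,"dx": 0,"dy": 0,"dz": -20,"claw": 40},
  {"ax": 0,"ay": 0,"az": 0,"dx": 0,"dy": -29,"dz": 0,"claw": 10},
  {"ax": 0,"ay": 0,"az": 0,"dx": 0,"dy": -29,"dz": 0,"claw": 0},
  {"ax": 0,"ay": 0,"az": 0,"dx": 0,"dy": -29,"dz": 0,"claw": 0},
  {"ax": 0,"ay": 0,"az": 0,"dx": 0,"dy": -29,"dz": 0,"claw": 0},
  {"ax": 0,"ay": 0,"az": 0,"dx": 0,"dy": 0,"dz": 0,"claw": 0},
  {"ax": 0,"ay": 0,"az": 0,"dx": 0,"dy": 0,"dz": 0,"claw": 0},
  {"ax": 0,"ay": 0,"az": 0,"dx": 0,"dy": 0,"dz": 0,"claw": 0},
])

```text
time_s: 15.4
tcp_pos: [0.6597, 0.2169, 0.1477]
ee_rot: [[0.096, -0.995, -0.002], [-0.995, -0.096, -0.001], [0.0, 0.002, -1.0]]
wrist_force: [-0.5, -0.8, -0.4]
gripper_width: 0.017
gripper_force: 0.0
```

```bash
python3 -c "
from h import *
go(.6637,.2178,.109)"
```

```text
t 15.4 pos [0.6597 0.2169 0.1477] yaw -84.51 z [-2.2e-03 -7.0e-04 -1.0e+00] F [-0.5 -0.8 -0.4] w 1.5 0.0
shift mm [-0.5 -4.1 38.7]
```

Request:
play_rows([
  {"ax": 0,"ay": 0,"az": 0,"dx": -0.5,"dy": -4.1,"dz": 10,"claw": 0},
  {"ax": 0,"ay": 0,"az": 0,"dx": 0,"dy": 0,"dz": 15,"claw": 0},
  {"ax": 0,"ay": 0,"az": 0,"dx": 0,"dy": 0,"dz": 8,"claw": 0},
  {"ax": 0,"ay": 0,"az": 0,"dx": 0,"dy": 0,"dz": 3,"claw": 0},
  {"ax": 0,"ay": 0,"az": 0,"dx": 0,"dy": 0,"dz": 3,"claw": 0},
  {"ax": 0,"ay": 0,"az": 0,"dx": 0,"dy": 0,"dz": 2.5,"claw": 0},
  {"ax": 0,"ay": 0,"az": 0,"dx": 0,"dy": 0,"dz": 2.5,"claw": 0},
  {"ax": 0,"ay": 0,"az": 0,"dx": 0,"dy": 0,"dz": 0,"claw": 0},
  {"ax": 0,"ay": 0,"az": 0,"dx": 0,"dy": 0,"dz": 0,"claw": 0},
])

```text
time_s: 16.3
tcp_pos: [0.6653, 0.218, 0.1046]
ee_rot: [[0.096, -0.995, 0.001], [-0.995, -0.096, 0.0], [-0.0, -0.001, -1.0]]
wrist_force: [-2.8, -1.5, 3.4]
gripper_width: 0.004
gripper_force: 1.2
```

Request:
play_rows([
  {"ax": 0,"ay": 0,"az": 0,"dx": 0,"dy": 0,"dz": 2,"claw": 0},
  {"ax": 0,"ay": 0,"az": 0,"dx": 0,"dy": 0,"dz": 2,"claw": 0},
  {"ax": 0,"ay": 0,"az": 0,"dx": 0,"dy": 0,"dz": 0,"claw": 0},
  {"ax": 0,"ay": 0,"az": 0,"dx": 0,"dy": 0,"dz": 0,"claw": 0},
])

```text
time_s: 16.7
tcp_pos: [0.6653, 0.2181, 0.1008]
ee_rot: [[0.096, -0.995, 0.001], [-0.995, -0.096, 0.0], [-0.0, -0.001, -1.0]]
wrist_force: [-2.7, -0.7, 5.2]
gripper_width: 0.002
gripper_force: 2.3
```

Request:
play_rows([
  {"ax": 0,"ay": 0,"az": 0,"dx": 0,"dy": 0,"dz": 1.5,"claw": 0},
  {"ax": 0,"ay": 0,"az": 0,"dx": 0,"dy": 0,"dz": 0,"claw": 0},
  {"ax": 0,"ay": 0,"az": 0,"dx": 0,"dy": 0,"dz": 0,"claw": 0},
])

```text
time_s: 17.0
tcp_pos: [0.6653, 0.2181, 0.0995]
ee_rot: [[0.096, -0.995, 0.001], [-0.995, -0.096, 0.0], [-0.0, -0.001, -1.0]]
wrist_force: [-1.9, -0.4, 5.4]
gripper_width: 0.002
gripper_force: 2.7
```

Still only friction. I'll press on to the hard stop.

Request:
play_rows([
  {"ax": 0,"ay": 0,"az": 0,"dx": 0,"dy": 0,"dz": 1.5,"claw": 0},
  {"ax": 0,"ay": 0,"az": 0,"dx": 0,"dy": 0,"dz": 0,"claw": 0},
  {"ax": 0,"ay": 0,"az": 0,"dx": 0,"dy": 0,"dz": 0,"claw": 0},
])

```text
time_s: 17.3
tcp_pos: [0.6654, 0.2181, 0.0994]
ee_rot: [[0.096, -0.995, 0.001], [-0.995, -0.096, 0.0], [0.0, -0.001, -1.0]]
wrist_force: [-4.7, -0.6, 10.9]
gripper_width: 0.008
gripper_force: 5.1
```

Request:
play_rows([
  {"ax": 0,"ay": 0,"az": 0,"dx": 0,"dy": 0,"dz": 1.5,"claw": 0},
  {"ax": 0,"ay": 0,"az": 0,"dx": 0,"dy": 0,"dz": 0,"claw": 0},
  {"ax": 0,"ay": 0,"az": 0,"dx": 0,"dy": 0,"dz": 0,"claw": 0},
])

```text
time_s: 17.6
tcp_pos: [0.6654, 0.218, 0.0994]
ee_rot: [[0.097, -0.995, 0.002], [-0.995, -0.097, -0.0], [0.0, -0.002, -1.0]]
wrist_force: [-5.9, -1.5, 15.3]
gripper_width: 0.001
gripper_force: 7.4
```

It has bottomed at the hard stop (force rising, no further movement). Back to the handle.

Request:
play_rows([
  {"ax": 0,"ay": 0,"az": 0,"dx": 0,"dy": 0,"dz": -12,"claw": 0},
  {"ax": 0,"ay": 0,"az": 0,"dx": 0,"dy": 0,"dz": -20,"claw": 0},
  {"ax": 0,"ay": 0,"az": 0,"dx": 0,"dy": 0,"dz": -20,"claw": 0},
  {"ax": 0,"ay": 0,"az": 0,"dx": 0,"dy": 29.7,"dz": 0,"claw": 10},
  {"ax": 0,"ay": 0,"az": 0,"dx": 0,"dy": 29.7,"dz": 0,"claw": 40},
  {"ax": 0,"ay": 0,"az": 0,"dx": 0,"dy": 29.7,"dz": 0,"claw": 40},
  {"ax": 0,"ay": 0,"az": 0,"dx": 0,"dy": 29.7,"dz": 0,"claw": 40},
  {"ax": 0,"ay": 0,"az": 0,"dx": 0,"dy": 0,"dz": 0,"claw": 40},
  {"ax": 0,"ay": 0,"az": 0,"dx": 0,"dy": 0,"dz": 0,"claw": 40},
  {"ax": 0,"ay": 0,"az": 0,"dx": 0,"dy": 0,"dz": 0,"claw": 40},
])

```text
time_s: 18.6
tcp_pos: [0.5479, 0.2071, 0.1479]
ee_rot: [[0.096, -0.995, 0.001], [-0.995, -0.096, 0.001], [-0.001, -0.001, -1.0]]
wrist_force: [0.7, -0.1, -0.4]
gripper_width: 0.449
gripper_force: 0.0
```

```bash
python3 -c "
from h import *
go(.5468,.2062,.059)"
```

```text
t 18.6 pos [0.5479 0.2071 0.1479] yaw -84.52 z [ 1.3e-03  7.0e-04 -1.0e+00] F [ 0.7 -0.1 -0.4] w 39.0 0.0
shift mm [ 0.9  1.3 88.9]
```

Request:
play_rows([
  {"ax": 0,"ay": 0,"az": 0,"dx": 0.9,"dy": 1.0,"dz": 25,"claw": 40},
  {"ax": 0,"ay": 0,"az": 0,"dx": 0,"dy": 0,"dz": 20,"claw": 40},
  {"ax": 0,"ay": 0,"az": 0,"dx": 0,"dy": 0,"dz": 15,"claw": 40},
  {"ax": 0,"ay": 0,"az": 0,"dx": 0,"dy": 0,"dz": 15,"claw": 40},
  {"ax": 0,"ay": 0,"az": 0,"dx": 0,"dy": 0,"dz": 10,"claw": 40},
  {"ax": 0,"ay": 0,"az": 0,"dx": 0,"dy": 0,"dz": 4,"claw": 40},
  {"ax": 0,"ay": 0,"az": 0,"dx": 0,"dy": 0,"dz": 0,"claw": 30},
  {"ax": 0,"ay": 0,"az": 0,"dx": 0,"dy": 0,"dz": 0,"claw": 22},
  {"ax": 0,"ay": 0,"az": 0,"dx": 0,"dy": 0,"dz": 0,"claw": 17},
  {"ax": 0,"ay": 0,"az": 0,"dx": 0,"dy": 0,"dz": 0,"claw": 13},
  {"ax": 0,"ay": 0,"az": 0,"dx": 0,"dy": 0,"dz": 0,"claw": 5},
  {"ax": 0,"ay": 0,"az": 0,"dx": 0,"dy": 0,"dz": 0,"claw": 5},
  {"ax": 0,"ay": 0,"az": 0,"dx": 0,"dy": 0,"dz": 0,"claw": 5},
  {"ax": 0,"ay": 0,"az": 0,"dx": 0,"dy": 4,"dz": 0,"claw": 5},
  {"ax": 0,"ay": 0,"az": 0,"dx": 0,"dy": 4,"dz": 0,"claw": 5},
  {"ax": 0,"ay": 0,"az": 0,"dx": 0,"dy": 4,"dz": 0,"claw": 5},
  {"ax": 0,"ay": 0,"az": 0,"dx": 0,"dy": 0,"dz": 0,"claw": 5},
  {"ax": 0,"ay": 0,"az": 0,"dx": 0,"dy": 0,"dz": 0,"claw": 5},
])

```text
time_s: 20.4
tcp_pos: [0.534, 0.2047, 0.0594]
ee_rot: [[0.096, -0.995, 0.001], [-0.995, -0.096, 0.0], [-0.0, -0.001, -1.0]]
wrist_force: [2.7, -0.8, 4.5]
gripper_width: 0.128
gripper_force: 30.0
```

```bash
python3 -c "
from h import *
go(.5468-.0776,.2062-.0075,.059)"
```

```text
t 20.4 pos [0.534  0.2047 0.0594] yaw -84.49 z [ 7.e-04  3.e-04 -1.e+00] F [ 2.7 -0.8  4.5] w 11.1 30.0
shift mm [-0.3 65.1  0.4]
```

The drawer is free: it is past the 6 mm stop at only about 3 N. I'll pull it out.

Request:
play_rows([
  {"ax": 0,"ay": 0,"az": 0,"dx": 0,"dy": 5,"dz": 0,"claw": 5},
  {"ax": 0,"ay": 0,"az": 0,"dx": 0,"dy": 8,"dz": 0,"claw": 5},
  {"ax": 0,"ay": 0,"az": 0,"dx": 0,"dy": 8,"dz": 0,"claw": 5},
  {"ax": 0,"ay": 0,"az": 0,"dx": 0,"dy": 8,"dz": 0,"claw": 5},
  {"ax": 0,"ay": 0,"az": 0,"dx": 0,"dy": 8,"dz": 0,"claw": 5},
  {"ax": 0,"ay": 0,"az": 0,"dx": 0,"dy": 8,"dz": 0,"claw": 5},
  {"ax": 0,"ay": 0,"az": 0,"dx": 0,"dy": 8,"dz": 0,"claw": 5},
  {"ax": 0,"ay": 0,"az": 0,"dx": 0,"dy": 5,"dz": 0,"claw": 5},
  {"ax": 0,"ay": 0,"az": 0,"dx": 0,"dy": 3,"dz": 0,"claw": 5},
  {"ax": 0,"ay": 0,"az": 0,"dx": 0,"dy": 2,"dz": 0,"claw": 5},
  {"ax": 0,"ay": 0,"az": 0,"dx": 0,"dy": 0,"dz": 0,"claw": 5},
  {"ax": 0,"ay": 0,"az": 0,"dx": 0,"dy": 0,"dz": 0,"claw": 5},
  {"ax": 0,"ay": 0,"az": 0,"dx": 0,"dy": 0,"dz": 0,"claw": 5},
  {"ax": 0,"ay": 0,"az": 0,"dx": 0,"dy": 0,"dz": 0,"claw": 5},
])

```text
time_s: 21.8
tcp_pos: [0.472, 0.1986, 0.0594]
ee_rot: [[0.096, -0.995, 0.002], [-0.995, -0.096, 0.0], [-0.0, -0.002, -1.0]]
wrist_force: [4.9, -2.4, 3.9]
gripper_width: 0.123
gripper_force: 30.0
```

```bash
python3 - <<'E'
from h import *
go(.5468-.0776,.2062-.0075,.059)
fs=[]
for n in("scene","top"):
    c=capture(n); fs.append(cv2.resize(c["frame"],(400,300)))
    if n=="scene": fs[0]=cv2.resize(c["frame"][110:290,80:360],(400,257))
    else: fs[1]=cv2.resize(c["frame"][110:290,100:380],(400,257))
cv2.imwrite("pics/end.png",np.hstack(fs))
E
```

```text
t 21.8 pos [0.472  0.1986 0.0594] yaw -84.48 z [ 1.6e-03  3.0e-04 -1.0e+00] F [ 4.9 -2.4  3.9] w 10.7 30.0
shift mm [-0.4  2.8  0.4]
```

View pics/end.png

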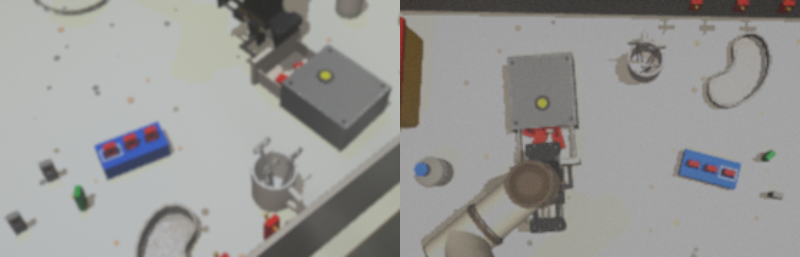

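The drawer is open with the gripper on the bar, the clamp is in its slot, and the bystanders are undisturbed. It is about 75 mm out, so I'll pull the last few millimetres.

Request:
play_rows([
  {"ax": 0,"ay": 0,"az": 0,"dx": 0,"dy": 2,"dz": 0,"claw": 5},
  {"ax": 0,"ay": 0,"az": 0,"dx": 0,"dy": 2,"dz": 0,"claw": 5},
  {"ax": 0,"ay": 0,"az": 0,"dx": 0,"dy": 0.5,"dz": 0,"claw": 5},
  {"ax": 0,"ay": 0,"az": 0,"dx": 0,"dy": 0,"dz": 0,"claw": 5},
  {"ax": 0,"ay": 0,"az": 0,"dx": 0,"dy": 0,"dz": 0,"claw": 5},
  {"ax": 0,"ay": 0,"az": 0,"dx": 0,"dy": 0,"dz": 0,"claw": 5},
  {"ax": 0,"ay": 0,"az": 0,"dx": 0,"dy": 0,"dz": 0,"claw": 5},
  {"ax": 0,"ay": 0,"az": 0,"dx": 0,"dy": 0,"dz": 0,"claw": 5},
])

```text
time_s: 22.7
tcp_pos: [0.4678, 0.1982, 0.0594]
ee_rot: [[0.096, -0.995, 0.002], [-0.995, -0.096, 0.0], [-0.0, -0.002, -1.0]]
wrist_force: [5.6, -2.8, 4.0]
gripper_width: 0.129
gripper_force: 30.0
```

```bash
python3 -c "
from h import *
go(.5468-.0796,.2062-.0077,.059); print(finish_job())"
```

```text
t 22.7 pos [0.4678 0.1982 0.0594] yaw -84.48 z [ 1.9e-03  4.0e-04 -1.0e+00] F [ 5.6 -2.8  4. ] w 11.2 30.0
shift mm [-0.4  0.5  0.4]
the job is handed in; nothing more can be done
None
```

I handed the job in at 22.7 s, no verdict came back: the clamp is seated and released in the framed slot, the tug showed the drawer caught, I pressed the release fully down, and the gripper is holding the drawer about 79 mm out by the handle, with the bystanders looking undisturbed.

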